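# Unstack the bushings into their colour dishes

### The arm

A 6-joint arm with a two-finger parallel gripper is mounted at the origin on the work surface. World frame = base frame: x ahead of the robot, y to its left, z up, the work surface at z = 0. Lengths are in mm, angles in rad, forces in N, time in s.
With the tool pointing down it reaches from about 275 to 1000 mm from the base axis. Payload 8.4 kg.
Tool frame: the origin (TCP) lies midway between the tips of the shut fingers; the grasp point (between the pads) lies 19 mm behind it; z points along the fingers, y is the line along which they close (so a half turn about z gives the same grasp; the last joint's range is limited). The gripper opens to 85 mm and grips with 20 to 120 N. Pads are 22 mm wide; open, the fingers measure 114 mm over their backs; the gripper's body (76 mm by 85 mm) begins 54 mm behind the grasp point. The pads swing forward as they close: fully open they stand 13 mm farther back than shut.
Start: joints at [1.268, 0.353, 1.633, -0, 1.155, -0.002], TCP at [185.176, 596.94, 231.281] pointing down, gripper open.
Joint ranges: [-2.63, 2.63], [-0.92, 2.1], [0.06, 2.66], [-1.3, 4.44], [0, 2.69], [-3.02, 3.02]. Speed limits (rad/s): [2.22, 2.22, 2.79, 3.14, 3.14, 3.14].

### API

Orientations are given as [roll, pitch, yaw] about the fixed x, y, z axes, in that order (R = Rz(yaw) Ry(pitch) Rx(roll)).
In Python, from rig import monitor, imaging, r gives the robot as it stands.
- The arm moves only by the tool drive_tool, never from a script. Its argument "plan" is a list of rows, each an object of numbers: "x", "y", "z": the shift along the tool's x, y, z in units of 50 mm (1.0 is 50 mm); "ax", "ay", "az": the turn, a rotation vector about the tool's x, y, z in units of 6 degrees (1.0 is 6 degrees); "hand": the finger opening in mm, from 0 to 85.4. In form: [{"x": .., "y": .., "z": .., "ax": .., "ay": .., "az": .., "hand": ..}, ...]. A call has 1 to 8 rows; each row is the pose to reach, as a shift and turn from the pose commanded when the call began, along the tool's axes at that moment; what a row does not reach only later rows make up. A row lasts 1/10 s, in which the tool goes at most 50 mm and 8.59 degrees, less where a joint would pass 70% of its speed; a pose out of reach is approached as far as the arm can. A call with a gripper value outside its range is refused whole. The fingers move at their own pace and stop on an object; "grip_force" is the grip in N (left out, the last holds). Time passes only in rows, so rows that repeat a pose let the fingers close. It gives the time, the measured TCP pose, the force, the opening and the grip force at its end, in the units of the state.
- monitor.sense(): the state, without advancing time (a new reading comes with each control period).
- imaging.grab_frame(name): name is "scene" or "top"; returns the picture (480x640x3 uint8, red, green, blue); there is no depth.
- imaging.camera_info(name): a dict with "mtx" (3x3 intrinsics, pixels), "dist" ([k1, k2, p1, p2, k3] as OpenCV has them; the pictures are not rectified), "R" (3x3) and "t" (3): a world point X has camera coordinates R X + t. Camera axes: x right, y down, z forward; pixel columns grow to the right and rows downward; lengths in mm; the calibration is good to about 2 mm. A picture is of the moment at which its call begins. camera_info takes no time and is no camera call.
- r.sign_off(): hands the job in; it is judged then, once.
The state is a dict: "clock": time; "qpos": joint angles; "qvel": joint speeds; "joint_efforts": joint torques, N m; "eef_pos": TCP position; "tcp_rot": TCP orientation; "contact_force": force on the tool from outside, world axes, zero at the start; "wrist_torque": the same for the moment, N m; "opening": opening from 0.0 (shut) to 1.0 (fully open); "grasp_force": force on a finger pad.
Only numpy, scipy, OpenCV 4.12 (cv2) and the standard library are available. Lean on these libraries where they do the work, as an engineer would, in place of code of your own. Each camera call takes 0.05 s, during which the arm holds its last target. There are 200 camera calls.

### The job

Take the two stacks of suspension bushings apart and stand each of the five bushings in the dish of its own colour, flange down and flat on the dish floor inside the rim. Do not knock any bushing over on the way, and let go of them all at the end.

Things in the scene. Friction and masses are not known exactly. Their poses are not given: they have to be found in the camera images.
- black_center (a point): Centre (half-way up, on the axis) of the loose black suspension bushing: a round, upright black plastic sleeve 50 mm tall, barrel 58 mm in diameter, with a flange 70 mm in diameter and 4 mm thick at its foot and a bore open at the top. Its underside is 25 mm below this point; z is its axis, up when upright. Grip it across the barrel, half-way up or a little higher, clear of the flange. At the start it is at the bottom of one of the two stacks; it stands directly on the table.
- red_center (a point): Centre (half-way up, on the axis) of the loose red suspension bushing: a round, upright red plastic sleeve 50 mm tall, barrel 58 mm in diameter, with a flange 70 mm in diameter and 4 mm thick at its foot and a bore open at the top. Its underside is 25 mm below this point; z is its axis, up when upright. Grip it across the barrel, half-way up or a little higher, clear of the flange. At the start it is at the bottom of one of the two stacks; it stands directly on the table.
- blue_center (a point): Centre (half-way up, on the axis) of the loose blue suspension bushing: a round, upright blue plastic sleeve 50 mm tall, barrel 44 mm in diameter, with a flange 54 mm in diameter and 4 mm thick at its foot and a bore open at the top. Its underside is 25 mm below this point; z is its axis, up when upright. Grip it across the barrel, half-way up or a little higher, clear of the flange. At the start it is second in one of the two stacks, on a black or red bushing.
- yellow_center (a point): Centre (half-way up, on the axis) of the loose yellow suspension bushing: a round, upright yellow plastic sleeve 50 mm tall, barrel 44 mm in diameter, with a flange 54 mm in diameter and 4 mm thick at its foot and a bore open at the top. Its underside is 25 mm below this point; z is its axis, up when upright. Grip it across the barrel, half-way up or a little higher, clear of the flange. At the start it is second in one of the two stacks, on a black or red bushing.
- white_center (a point): Centre (half-way up, on the axis) of the loose white suspension bushing: a round, upright white plastic sleeve 50 mm tall, barrel 28 mm in diameter, with a flange 38 mm in diameter and 4 mm thick at its foot and a bore open at the top. Its underside is 25 mm below this point; z is its axis, up when upright. Grip it across the barrel, half-way up or a little higher, clear of the flange. At the start it is on top of the taller stack.
- dish_black: The black dish: a round black shallow parts dish fixed to the table, inner diameter 96 mm, outer 102 mm; inner floor 3 mm and rim 6 mm above the table. Origin at the centre of its underside, on the table.
- dish_red: The red dish: a round red shallow parts dish fixed to the table, inner diameter 96 mm, outer 102 mm; inner floor 3 mm and rim 6 mm above the table. Origin at the centre of its underside, on the table.
- dish_blue: The blue dish: a round blue shallow parts dish fixed to the table, inner diameter 80 mm, outer 86 mm; inner floor 3 mm and rim 6 mm above the table. Origin at the centre of its underside, on the table.
- dish_yellow: The yellow dish: a round yellow shallow parts dish fixed to the table, inner diameter 80 mm, outer 86 mm; inner floor 3 mm and rim 6 mm above the table. Origin at the centre of its underside, on the table.
- dish_white: The white dish: a round white shallow parts dish fixed to the table, inner diameter 64 mm, outer 70 mm; inner floor 3 mm and rim 6 mm above the table. Origin at the centre of its underside, on the table.
Things that resemble listed ones, but are neither listed nor needed, are in the scene too. Of the things that look like the dish_red, the middle-sized one is meant.

How it is judged:
By the outcome, as a careful person would: the job done as asked, in the order asked, and still so for the second after the job is handed in, with the robot touching nothing.
It also fails if it takes over 136 s, if anything falls off the work surface, if the arm or the gripper's body presses on something with over 40 N, if the wrist force passes 120 N, or if a joint passes its speed limit or range.

## Working session

There is one attempt and no reset: what is moved stays moved. The work goes in short steps, Python scripts to look and compute and a tool call to move; the robot and the scene stay as the last step left them, time stands still between calls to the robot, and variables do not carry over. Pictures are saved under pics/ and viewed, at most 14 in all, crops included, and the job is handed in when it is done.

Besides the shell and the picture viewer there is one more tool, called as name(argument=value, ...), one argument or row to a line, values as JSON. drive_tool: Moves the arm, as the interface text tells. Its arguments: {"type":"object","properties":{"plan":{"type":"array","items":{"type":"object","properties":{"x":{"type":"number"},"y":{"type":"number"},"z":{"type":"number"},"ax":{"type":"number"},"ay":{"type":"number"},"az":{"type":"number"},"hand":{"type":"number"}}}},"grip_force":{"type":"number"}},"required":["plan"]}

```bash
mkdir -p pics; ls; python3 - <<'E'
from rig import monitor, imaging, r
import cv2
print(monitor.sense())
for n in("scene","top"):
    f=imaging.grab_frame(n); cv2.imwrite(f"pics/{n}0.png",f[:,:,::-1]); c=imaging.camera_info(n); print(n,c)
E
```

```text
pics
{'clock': 0.0, 'qpos': array([ 1.26759689e+00,  3.53608783e-01,  1.63416008e+00,  3.21785849e-06,
        1.15523080e+00, -2.42170384e-03]), 'qvel': array([ 0.00114839, -0.00026664,  0.00072939,  0.00153077,  0.0010707 ,
        0.00037768]), 'joint_efforts': array([ 1.03772327e-03, -6.05246401e+01, -3.42071199e+01,  2.70785731e-04,
        9.31826478e-03, -3.99893690e-05]), 'eef_pos': array([185.02723509, 596.46083364, 230.57518315]), 'tcp_rot': array([-3.14018565e+00, -6.34949799e-06,  2.84081361e+00]), 'contact_force': array([-0.26672068, -0.437187  , -0.62622891]), 'wrist_torque': array([0.01400529, 0.00623174, 0.02240293]), 'grasp_force': 0.0, 'opening': 1.0005884215049385}
scene {'mtx': array([[622.65253549,   0.        , 318.1694913 ],
       [  0.        , 622.65253549, 243.13335717],
       [  0.        ,   0.        ,   1.        ]]), 'dist': array([-0.11487727,  0.        ,  0.        ,  0.        ,  0.        ]), 'R': array([[ 0.51513032,  0.85687535,  0.02013419],
       [ 0.60098168, -0.34434585, -0.72128147],
       [-0.61111519,  0.38365423, -0.69234937]]), 't': array([-255.98037814, -205.78186009, 1509.422742  ])}
top {'mtx': array([[501.26363299,   0.        , 312.13760259],
       [  0.        , 501.26363299, 235.68161594],
       [  0.        ,   0.        ,   1.        ]]), 'dist': array([0.03544563, 0.        , 0.        , 0.        , 0.        ]), 'R': array([[ 0.02297543, -0.99969016,  0.00957699],
       [-0.998164  , -0.02347525, -0.0558349 ],
       [ 0.05604243, -0.00827658, -0.99839408]]), 't': array([ -10.92834676,  498.98879985, 1208.56553428])}
```

View pics/scene0.png

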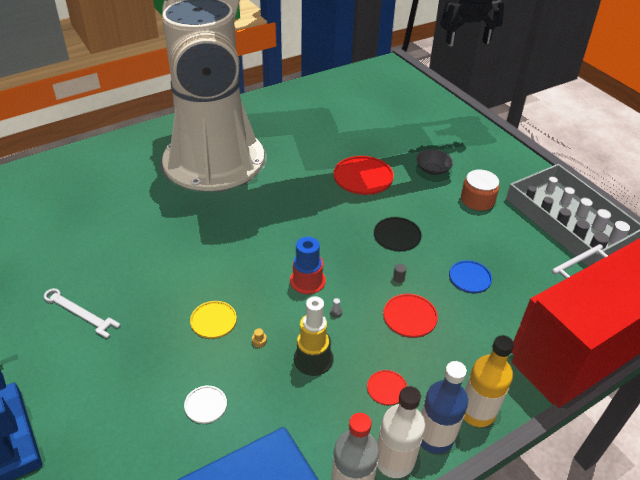

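View pics/top0.png

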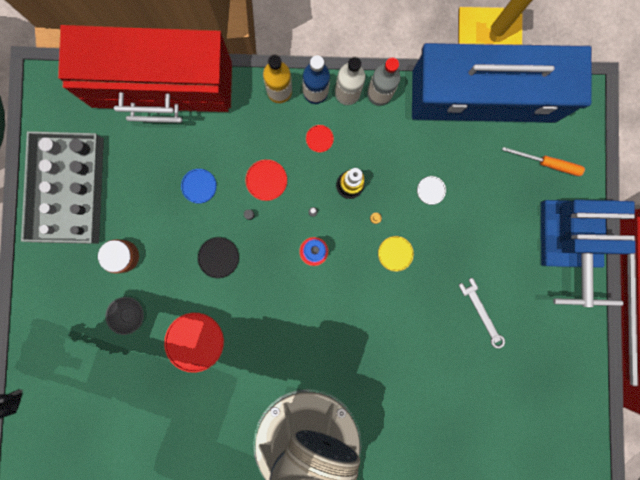

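```bash
cat > h.py <<'E'
import cv2, numpy as np
from rig import monitor, imaging, r
def ray(name,u,v,z):
    c=imaging.camera_info(name); R,t=np.array(c["R"]),np.array(c["t"])
    p=cv2.undistortPoints(np.array([[[u,v]]],float),np.array(c["mtx"]),np.array(c["dist"]))[0,0]
    d=R.T@[p[0],p[1],1]; o=-R.T@t
    return o+d*(z-o[2])/d[2]
def proj(name,X):
    c=imaging.camera_info(name)
    return cv2.projectPoints(np.array([X],float),cv2.Rodrigues(np.array(c["R"]))[0],np.array(c["t"]),np.array(c["mtx"]),np.array(c["dist"]))[0][0,0]
def mask(f,col):
    h=cv2.cvtColor(f,cv2.COLOR_RGB2HSV); H,S,V=[h[...,i].astype(int) for i in range(3)]
    m={"red":((H<8)|(H>172))&(S>150)&(V>80),"yellow":(H>18)&(H<36)&(S>130)&(V>110),
       "blue":(H>100)&(H<125)&(S>150)&(V>80),"white":(S<60)&(V>140),"black":(V<52)}[col]
    return m.astype(np.uint8)*255
def blobs(f,col,amin=60):
    m=mask(f,col); cs,_=cv2.findContours(m,cv2.RETR_EXTERNAL,cv2.CHAIN_APPROX_NONE)
    return [cv2.convexHull(c) for c in cs if cv2.contourArea(cv2.convexHull(c))>amin]
E
python3 - <<'E'
from h import *
for n in("top","scene"):
    f=cv2.imread(f"pics/{n}0.png")[:,:,::-1].copy()
    for col in("red","yellow","blue","white","black"):
        for c in blobs(f,col):
            a=cv2.contourArea(c)
            if a>3500 : continue
            M=cv2.moments(c); u,v=M["m10"]/M["m00"],M["m01"]/M["m00"]
            X=ray(n,u,v,6)
            P=np.array([ray(n,*q[0],6) for q in c])
            if 250<X[0]<800 and abs(X[1])<420:
                print(n,col,round(u),round(v),a,X[:2].round(),"ext",np.ptp(P,axis=0)[:2].round())
f=cv2.imread("pics/top0.png")
cv2.imwrite("pics/c1.png",np.hstack([cv2.resize(f[155:215,310:390],(640,480),interpolation=2)[:,:400*2][:,:400+0],cv2.resize(f[225:285,275:355],(640,480),interpolation=2)[:,100:500]]))
E
```

```text
top red 313 251 601.0 [462.  -4.] ext [69. 66.]
top red 266 180 1287.5 [635. 118.] ext [100.  99.]
top red 319 138 559.0 [742. -12.] ext [66. 67.]
top yellow 395 253 944.0 [ 461. -204.] ext [84. 86.]
top yellow 375 218 76.5 [ 548. -153.] ext [23. 25.]
top yellow 352 182 381.5 [634. -94.] ext [52. 55.]
top blue 314 250 303.5 [464.  -6.] ext [47. 47.]
top blue 198 186 932.5 [616. 283.] ext [82. 86.]
top white 482 312 1083.5 [ 323. -417.] ext [167. 109.]
top white 431 190 655.0 [ 620. -291.] ext [70. 72.]
top white 353 177 233.5 [648. -98.] ext [47. 40.]
top black 207 258 470.5 [439. 255.] ext [90. 45.]
top black 226 256 657.0 [445. 210.] ext [93. 60.]
top black 347 188 316.0 [619. -84.] ext [52. 62.]
scene red 360 424 407.5 [782. -93.] ext [42. 40.]
scene red 386 387 1031.5 [745. -15.] ext [68. 69.]
scene red 410 315 1811.5 [639. 115.] ext [103. 103.]
scene red 308 278 852.0 [462.  -2.] ext [76. 86.]
scene yellow 259 338 183.5 [ 544. -153.] ext [39. 27.]
scene yellow 312 336 950.5 [589. -67.] ext [86. 71.]
scene yellow 213 319 1356.0 [ 464. -207.] ext [89. 86.]
scene blue 470 276 1060.5 [620. 281.] ext [87. 88.]
scene blue 307 255 797.0 [405.  29.] ext [97. 78.]
scene white 205 404 1254.5 [ 622. -293.] ext [71. 71.]
scene white 456 371 355.0 [782. 107.] ext [43. 44.]
scene white 314 314 637.5 [547. -39.] ext [78. 62.]
scene white 82 312 1310.0 [ 326. -415.] ext [168. 109.]
scene black 313 360 894.5 [635. -94.] ext [68. 73.]
scene black 503 346 303.5 [783. 217.] ext [40. 44.]
scene black 397 234 1201.0 [446. 226.] ext [101. 101.]
```

View pics/c1.png

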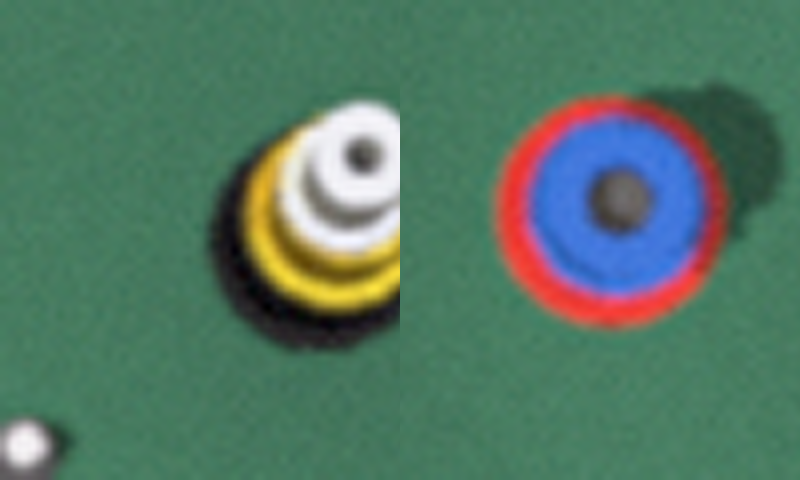

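```bash
cat >> h.py <<'E'
from scipy.spatial.transform import Rotation as Ro
def shift(x,y,z,yaw=None):
    s=monitor.sense(); R=Ro.from_euler("xyz",s["tcp_rot"])
    d=R.inv().apply(np.array([x,y,z])-s["eef_pos"])/50
    print("clock",round(s["clock"],2),"tcp",s["eef_pos"].round(1),s["tcp_rot"].round(3),"open",round(s["opening"]*85.4,1),"shift",d.round(3))
E
python3 - <<'E'
from h import *
f={n:cv2.imread(f"pics/{n}0.png")[:,:,::-1].copy() for n in("top","scene")}
print("white",ray("top",354.8,174,150),"blue",ray("top",314.2,249.5,100))
# scene: top ellipse of white/blue via upper part of blob; red/black bottoms via extents
for col,box,D,zt in(("white",(295,285,335,350),28,150),("blue",(290,230,330,275),44,100)):
    m=mask(f["scene"],col);x0,y0,x1,y1=box;k=np.zeros_like(m);k[y0:y1,x0:x1]=m[y0:y1,x0:x1]
    p=np.argwhere(k)[:,::-1]; top=p[:,1].min(); u=p[p[:,1]<top+10][:,0]; uc=(u.min()+u.max())/2
    # far rim edge: centre of top ellipse is D/2 nearer along view; ellipse semi-axis
    X=ray("scene",uc,top,zt); d=ray("scene",uc,top+10,zt)-X; d/=np.linalg.norm(d)
    print(col,uc,top,X+d*D/2)
# black flange foot: in scene the widest & lowest
for col,box,D in(("black",(285,330,345,385),70),("red",(280,255,340,300),70)):
    m=mask(f["scene"],col);x0,y0,x1,y1=box;k=np.zeros_like(m);k[y0:y1,x0:x1]=m[y0:y1,x0:x1]
    p=np.argwhere(k)[:,::-1]; b=p[:,1].max(); u=(p[:,0].min()+p[:,0].max())/2
    X=ray("scene",u,b,0); d=ray("scene",u,b-10,0)-X; d/=np.linalg.norm(d); print(col,u,b,X+d*D/2)
shift(625,-87,200)
E
```

```text
white [628.44296865 -88.18094955 150.        ] blue [463.06960988  -4.0011862  100.        ]
white 320.0 296 [632.75780115 -81.79286292 150.        ]
blue 307.5 236 [462.66269964  -4.86292082 100.        ]
black 312.5 375 [627.86060203 -90.35559552   0.        ]
red 307.5 293 [460.72395271  -2.78122534   0.        ]
clock 0.1 tcp [185.  596.5 230.7] [-3.14  -0.     2.841] open 85.7 shift [-12.454 -10.449   0.626]
```

drive_tool(
  plan=[
    {"x": -6, "y": -5, "z": 0.6},
    {"x": -6, "y": -5, "z": 0.6},
    {"x": -6, "y": -5, "z": 0.6},
    {"x": -6, "y": -5, "z": 0.6},
    {"x": -6, "y": -5, "z": 0.6},
    {"x": -6, "y": -5, "z": 0.6},
    {"x": -6, "y": -5, "z": 0.6},
    {"x": -6, "y": -5, "z": 0.6},
  ],
  grip_force=35,
)

```text
invalid input
```

```bash
python3 -c "
from h import *
shift(628,-88,190)"
```

```text
clock 0.1 tcp [185.  596.5 230.7] [-3.14  -0.     2.841] open 85.7 shift [-12.518 -10.45    0.826]
```

drive_tool(
  plan=[
    {"x": -6, "y": -5, "z": 0.6, "ax": 0, "ay": 0, "az": 0, "hand": 60},
    {"x": -6, "y": -5, "z": 0.6, "ax": 0, "ay": 0, "az": 0, "hand": 60},
    {"x": -6, "y": -5, "z": 0.6, "ax": 0, "ay": 0, "az": 0, "hand": 60},
    {"x": -6, "y": -5, "z": 0.6, "ax": 0, "ay": 0, "az": 0, "hand": 60},
    {"x": -6, "y": -5, "z": 0.6, "ax": 0, "ay": 0, "az": 0, "hand": 60},
    {"x": -6, "y": -5, "z": 0.6, "ax": 0, "ay": 0, "az": 0, "hand": 60},
    {"x": -6, "y": -5, "z": 0.6, "ax": 0, "ay": 0, "az": 0, "hand": 60},
    {"x": -6, "y": -5, "z": 0.6, "ax": 0, "ay": 0, "az": 0, "hand": 60},
  ],
  grip_force=35,
)

```text
clock: 0.9
eef_pos: [398.3, 267.0, 201.0]
tcp_rot: [-3.141, 0.0, 2.84]
contact_force: [1.3, 0.0, -0.4]
opening: 0.702
grasp_force: 0.0
```

```bash
python3 -c "
from h import *
shift(628,-88,190)"
```

```text
clock 0.9 tcp [398.3 267.  201. ] [-3.141  0.     2.84 ] open 60.0 shift [-6.493 -5.418  0.223]
```

drive_tool(
  plan=[
    {"x": -6.5, "y": -5.42, "z": 0.2, "ax": 0, "ay": 0, "az": 0, "hand": 60},
    {"x": -6.5, "y": -5.42, "z": 0.2, "ax": 0, "ay": 0, "az": 0, "hand": 60},
    {"x": -6.5, "y": -5.42, "z": 0.2, "ax": 0, "ay": 0, "az": 0, "hand": 60},
    {"x": -6.5, "y": -5.42, "z": 0.2, "ax": 0, "ay": 0, "az": 0, "hand": 60},
    {"x": -6.5, "y": -5.42, "z": 0.2, "ax": 0, "ay": 0, "az": 0, "hand": 60},
    {"x": -6.5, "y": -5.42, "z": 0.2, "ax": 0, "ay": 0, "az": 0, "hand": 60},
    {"x": -6.5, "y": -5.42, "z": 0.2, "ax": 0, "ay": 0, "az": 0, "hand": 60},
    {"x": -6.5, "y": -5.42, "z": 0.2, "ax": 0, "ay": 0, "az": 0, "hand": 60},
  ],
)

```text
clock: 1.7
eef_pos: [615.7, -68.3, 191.5]
tcp_rot: [3.142, -0.001, 2.841]
contact_force: [1.1, 1.0, -0.2]
opening: 0.702
grasp_force: 0.0
```

drive_tool(
  plan=[
    {"x": 0, "y": 0, "z": 0, "ax": 0, "ay": 0, "az": 0, "hand": 60},
    {"x": 0, "y": 0, "z": 0, "ax": 0, "ay": 0, "az": 0, "hand": 60},
  ],
)

```text
clock: 1.9
eef_pos: [614.9, -67.3, 191.0]
tcp_rot: [-3.142, -0.001, 2.839]
contact_force: [-0.8, -0.6, 0.5]
opening: 0.704
grasp_force: 0.0
```

```bash
python3 -c "
from h import *
shift(628,-88,113)
f=imaging.grab_frame('scene'); a=f[210:390,220:420]; g=imaging.grab_frame('top')[130:250,290:450]
cv2.imwrite('pics/w1.png',np.hstack([cv2.resize(a,(440,400),interpolation=2),cv2.resize(g,(360,400),interpolation=2)])[:,:,::-1])"
```

```text
clock 1.9 tcp [614.9 -67.3 191. ] [-3.142e+00 -1.000e-03  2.839e+00] open 60.1 shift [-0.375 -0.316  1.56 ]
```

View pics/w1.png

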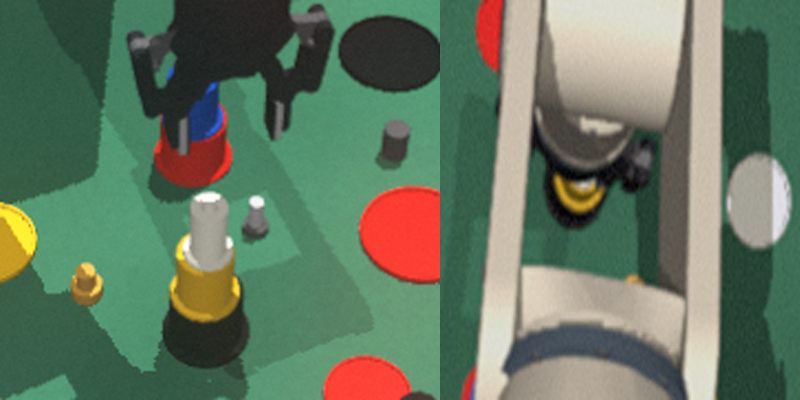

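drive_tool(
  plan=[
    {"x": -0.37, "y": -0.32, "z": 0, "ax": 0, "ay": 0, "az": 0, "hand": 60},
    {"x": -0.37, "y": -0.32, "z": 0, "ax": 0, "ay": 0, "az": 0, "hand": 60},
    {"x": -0.37, "y": -0.32, "z": 0.5, "ax": 0, "ay": 0, "az": 0, "hand": 60},
    {"x": -0.37, "y": -0.32, "z": 1.0, "ax": 0, "ay": 0, "az": 0, "hand": 60},
    {"x": -0.37, "y": -0.32, "z": 1.3, "ax": 0, "ay": 0, "az": 0, "hand": 60},
    {"x": -0.37, "y": -0.32, "z": 1.56, "ax": 0, "ay": 0, "az": 0, "hand": 60},
    {"x": -0.37, "y": -0.32, "z": 1.56, "ax": 0, "ay": 0, "az": 0, "hand": 60},
    {"x": -0.37, "y": -0.32, "z": 1.56, "ax": 0, "ay": 0, "az": 0, "hand": 60},
  ],
)

```text
clock: 2.8
eef_pos: [628.3, -86.8, 114.3]
tcp_rot: [3.142, 0.0, 2.841]
contact_force: [0.2, 0.2, 0.9]
opening: 0.705
grasp_force: 0.0
```

```bash
python3 -c "
from h import *
shift(628,-88,113)
f=imaging.grab_frame('scene'); a=f[240:390,220:420]
cv2.imwrite('pics/w2.png',cv2.resize(a,(800,600),interpolation=2)[:,:,::-1])"
```

```text
clock 2.8 tcp [628.3 -86.8 114.3] [3.142 0.    2.841] open 60.2 shift [-0.002 -0.025  0.026]
```

View pics/w2.png

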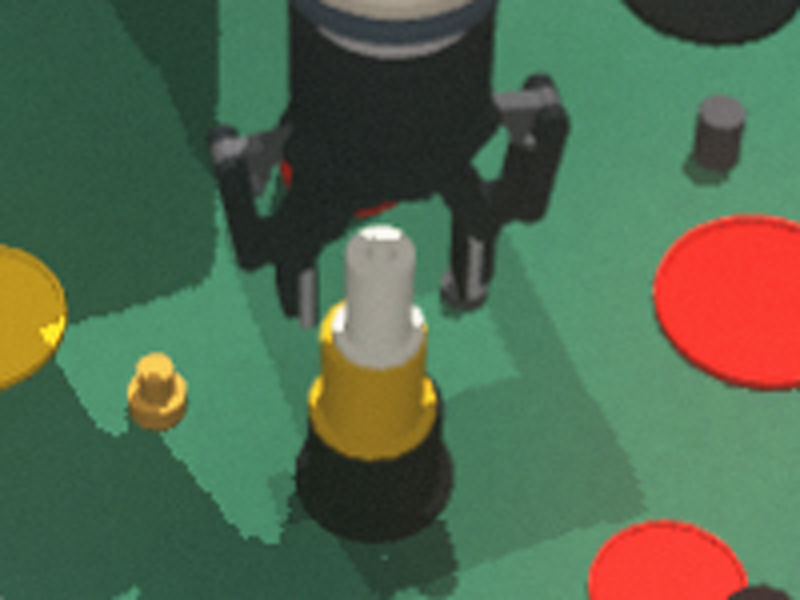

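drive_tool(
  plan=[
    {"x": 0, "y": 0, "z": 0, "ax": 0, "ay": 0, "az": 0, "hand": 20},
    {"x": 0, "y": 0, "z": 0, "ax": 0, "ay": 0, "az": 0, "hand": 20},
    {"x": 0, "y": 0, "z": 0, "ax": 0, "ay": 0, "az": 0, "hand": 20},
    {"x": 0, "y": 0, "z": 0, "ax": 0, "ay": 0, "az": 0, "hand": 20},
    {"x": 0, "y": 0, "z": 0, "ax": 0, "ay": 0, "az": 0, "hand": 20},
    {"x": 0, "y": 0, "z": 0, "ax": 0, "ay": 0, "az": 0, "hand": 20},
    {"x": 0, "y": 0, "z": -0.2, "ax": 0, "ay": 0, "az": 0, "hand": 20},
    {"x": 0, "y": 0, "z": -0.6, "ax": 0, "ay": 0, "az": 0, "hand": 20},
  ],
)

```text
clock: 3.65
eef_pos: [626.8, -86.9, 143.1]
tcp_rot: [-3.141, -0.003, 2.841]
contact_force: [-0.6, -0.2, -0.7]
opening: 0.317
grasp_force: 34.5
```

```bash
python3 -c "
from h import *
s=monitor.sense();print(s['grasp_force'])
shift(621,-292,153);shift(621,-292,66)"
```

```text
34.48635220527649
clock 3.65 tcp [626.8 -86.9 143.1] [-3.141e+00 -3.000e-03  2.841e+00] open 27.0 shift [-1.104 -3.953 -0.201]
clock 3.65 tcp [626.8 -86.9 143.1] [-3.141e+00 -3.000e-03  2.841e+00] open 27.0 shift [-1.11  -3.952  1.539]
```

drive_tool(
  plan=[
    {"x": -0.3, "y": -0.8, "z": -0.1, "ax": 0, "ay": 0, "az": 0, "hand": 20},
    {"x": -0.6, "y": -1.7, "z": 0, "ax": 0, "ay": 0, "az": 0, "hand": 20},
    {"x": -0.8, "y": -2.6, "z": 0, "ax": 0, "ay": 0, "az": 0, "hand": 20},
    {"x": -1.0, "y": -3.4, "z": 0.5, "ax": 0, "ay": 0, "az": 0, "hand": 20},
    {"x": -1.1, "y": -3.95, "z": 1.0, "ax": 0, "ay": 0, "az": 0, "hand": 20},
    {"x": -1.1, "y": -3.95, "z": 1.5, "ax": 0, "ay": 0, "az": 0, "hand": 20},
    {"x": -1.1, "y": -3.95, "z": 1.8, "ax": 0, "ay": 0, "az": 0, "hand": 20},
    {"x": -1.1, "y": -3.95, "z": 1.8, "ax": 0, "ay": 0, "az": 0, "hand": 20},
  ],
)

```text
clock: 4.45
eef_pos: [620.5, -291.0, 51.7]
tcp_rot: [3.141, -0.004, 2.841]
contact_force: [-0.1, -0.0, -0.1]
opening: 0.315
grasp_force: 34.7
```

```bash
python3 -c "
from h import *
shift(621,-292,18)
f=imaging.grab_frame('scene'); a=f[330:450,130:290]
cv2.imwrite('pics/w3.png',cv2.resize(a,(640,480),interpolation=2)[:,:,::-1])"
```

```text
clock 4.45 tcp [ 620.5 -291.    51.7] [ 3.141 -0.004  2.841] open 26.9 shift [-0.017 -0.017  0.674]
```

View pics/w3.png

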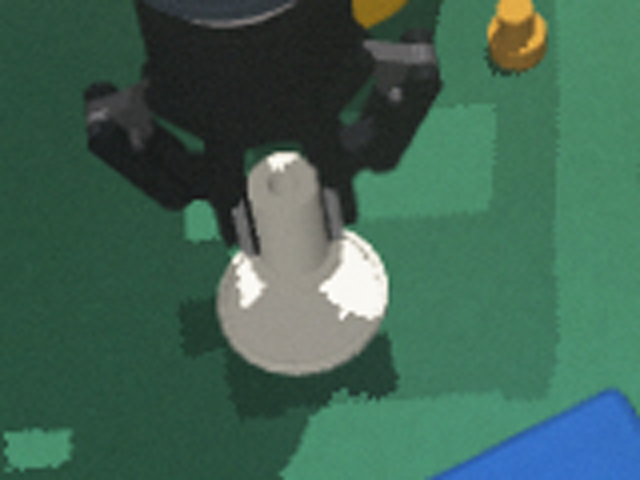

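drive_tool(
  plan=[
    {"x": 0, "y": 0, "z": 0.3, "ax": 0, "ay": 0, "az": 0, "hand": 20},
    {"x": 0, "y": 0, "z": 0.55, "ax": 0, "ay": 0, "az": 0, "hand": 20},
    {"x": 0, "y": 0, "z": 0.62, "ax": 0, "ay": 0, "az": 0, "hand": 20},
    {"x": 0, "y": 0, "z": 0.67, "ax": 0, "ay": 0, "az": 0, "hand": 20},
    {"x": 0, "y": 0, "z": 0.67, "ax": 0, "ay": 0, "az": 0, "hand": 20},
    {"x": 0, "y": 0, "z": 0.67, "ax": 0, "ay": 0, "az": 0, "hand": 20},
  ],
)

```text
clock: 5.1
eef_pos: [622.3, -292.1, 20.7]
tcp_rot: [-3.142, 0.001, 2.841]
contact_force: [0.7, -0.7, -0.7]
opening: 0.32
grasp_force: 34.7
```

drive_tool(
  plan=[
    {"x": 0, "y": 0, "z": 0.04, "ax": 0, "ay": 0, "az": 0, "hand": 20},
    {"x": 0, "y": 0, "z": 0.04, "ax": 0, "ay": 0, "az": 0, "hand": 20},
    {"x": 0, "y": 0, "z": 0.04, "ax": 0, "ay": 0, "az": 0, "hand": 20},
  ],
)

```text
clock: 5.4
eef_pos: [622.1, -292.0, 18.5]
tcp_rot: [-3.142, 0.0, 2.841]
contact_force: [0.5, 0.6, -0.8]
opening: 0.318
grasp_force: 34.7
```

drive_tool(
  plan=[
    {"x": 0, "y": 0, "z": 0.02, "ax": 0, "ay": 0, "az": 0, "hand": 20},
    {"x": 0, "y": 0, "z": 0.04, "ax": 0, "ay": 0, "az": 0, "hand": 20},
    {"x": 0, "y": 0, "z": 0.04, "ax": 0, "ay": 0, "az": 0, "hand": 20},
  ],
)

```text
clock: 5.7
eef_pos: [622.3, -292.2, 17.8]
tcp_rot: [-3.142, 0.0, 2.841]
contact_force: [-4.2, 1.3, 11.0]
opening: 0.317
grasp_force: 35.8
```

drive_tool(
  plan=[
    {"x": 0, "y": 0, "z": -0.02, "ax": 0, "ay": 0, "az": 0, "hand": 20},
    {"x": 0, "y": 0, "z": -0.02, "ax": 0, "ay": 0, "az": 0, "hand": 40},
    {"x": 0, "y": 0, "z": -0.02, "ax": 0, "ay": 0, "az": 0, "hand": 60},
    {"x": 0, "y": 0, "z": -0.02, "ax": 0, "ay": 0, "az": 0, "hand": 70},
    {"x": 0, "y": 0, "z": -0.02, "ax": 0, "ay": 0, "az": 0, "hand": 70},
    {"x": 0, "y": 0, "z": -0.6, "ax": 0, "ay": 0, "az": 0, "hand": 70},
    {"x": 0, "y": 0, "z": -1.5, "ax": 0, "ay": 0, "az": 0, "hand": 70},
    {"x": 0, "y": 0, "z": -2.5, "ax": 0, "ay": 0, "az": 0, "hand": 70},
  ],
)

```text
clock: 6.5
eef_pos: [621.0, -291.5, 141.2]
tcp_rot: [3.141, -0.003, 2.841]
contact_force: [0.8, -0.8, 0.2]
opening: 0.817
grasp_force: 0.0
```

```bash
python3 -c "
from h import *
shift(628,-88,150);shift(628,-88,61)
f=imaging.grab_frame('scene'); a=f[300:450,130:370]
cv2.imwrite('pics/w4.png',cv2.resize(a,(800,500),interpolation=2)[:,:,::-1])"
```

```text
clock 6.5 tcp [ 621.  -291.5  141.2] [ 3.141e+00 -3.000e-03  2.841e+00] open 69.8 shift [ 1.073  3.93  -0.171]
clock 6.5 tcp [ 621.  -291.5  141.2] [ 3.141e+00 -3.000e-03  2.841e+00] open 69.8 shift [1.068 3.929 1.609]
```

View pics/w4.png

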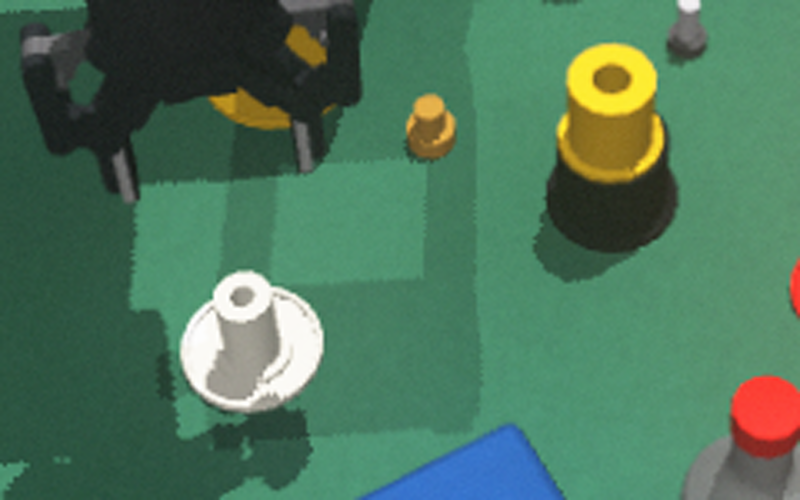

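```bash
python3 -c "
from h import *
print(ray('scene',313.1,322.8,100))"
```

```text
[628.16779478 -90.97371165 100.        ]
```

drive_tool(
  plan=[
    {"x": 0.3, "y": 1.0, "z": -0.2, "ax": 0, "ay": 0, "az": 0, "hand": 75},
    {"x": 0.6, "y": 2, "z": -0.2, "ax": 0, "ay": 0, "az": 0, "hand": 75},
    {"x": 0.8, "y": 3, "z": -0.2, "ax": 0, "ay": 0, "az": 0, "hand": 75},
    {"x": 1.06, "y": 3.8, "z": -0.2, "ax": 0, "ay": 0, "az": 0, "hand": 75},
    {"x": 1.06, "y": 3.92, "z": -0.2, "ax": 0, "ay": 0, "az": 0, "hand": 75},
    {"x": 1.06, "y": 3.92, "z": -0.2, "ax": 0, "ay": 0, "az": 0, "hand": 75},
  ],
)

```text
clock: 7.15
eef_pos: [629.8, -87.7, 151.4]
tcp_rot: [-3.142, 0.0, 2.844]
contact_force: [-0.2, -0.4, 0.5]
opening: 0.875
grasp_force: 0.0
```

```bash
python3 -c "
from h import *
shift(628,-88,61)"
```

```text
clock 7.15 tcp [629.8 -87.7 151.4] [-3.142  0.     2.844] open 74.7 shift [ 0.033 -0.016  1.807]
```

drive_tool(
  plan=[
    {"x": 0.03, "y": -0.04, "z": 0.7, "ax": 0, "ay": 0, "az": 0, "hand": 75},
    {"x": 0.03, "y": -0.04, "z": 1.3, "ax": 0, "ay": 0, "az": 0, "hand": 75},
    {"x": 0.03, "y": -0.04, "z": 1.8, "ax": 0, "ay": 0, "az": 0, "hand": 75},
    {"x": 0.03, "y": -0.04, "z": 1.8, "ax": 0, "ay": 0, "az": 0, "hand": 75},
    {"x": 0.03, "y": -0.04, "z": 1.8, "ax": 0, "ay": 0, "az": 0, "hand": 36},
    {"x": 0.03, "y": -0.04, "z": 1.8, "ax": 0, "ay": 0, "az": 0, "hand": 36},
    {"x": 0.03, "y": -0.04, "z": 1.8, "ax": 0, "ay": 0, "az": 0, "hand": 36},
    {"x": 0.03, "y": -0.04, "z": 1.8, "ax": 0, "ay": 0, "az": 0, "hand": 36},
  ],
)

```text
clock: 7.95
eef_pos: [628.7, -91.2, 63.0]
tcp_rot: [-3.142, 0.003, 2.841]
contact_force: [-0.4, -3.5, 6.3]
opening: 0.506
grasp_force: 36.1
```

drive_tool(
  plan=[
    {"x": 0, "y": 0, "z": 0, "ax": 0, "ay": 0, "az": 0, "hand": 36},
    {"x": 0, "y": 0, "z": 0, "ax": 0, "ay": 0, "az": 0, "hand": 36},
  ],
)

```text
clock: 8.15
eef_pos: [628.7, -91.2, 63.1]
tcp_rot: [-3.141, 0.003, 2.841]
contact_force: [-0.3, -3.5, 7.3]
opening: 0.502
grasp_force: 36.1
```

```bash
python3 -c "
from h import *
shift(462,-205,110);shift(462,-205,61)"
```

```text
clock 8.15 tcp [628.7 -91.2  63.1] [-3.141e+00  3.000e-03  2.841e+00] open 42.9 shift [ 2.508 -3.161 -0.946]
clock 8.15 tcp [628.7 -91.2  63.1] [-3.141e+00  3.000e-03  2.841e+00] open 42.9 shift [ 2.511 -3.161  0.034]
```

drive_tool(
  plan=[
    {"x": 0, "y": 0, "z": -0.2, "ax": 0, "ay": 0, "az": 0, "hand": 36},
    {"x": 0, "y": 0, "z": -0.6, "ax": 0, "ay": 0, "az": 0, "hand": 36},
    {"x": 0.3, "y": -0.4, "z": -1.0, "ax": 0, "ay": 0, "az": 0, "hand": 36},
    {"x": 0.8, "y": -1.0, "z": -1.0, "ax": 0, "ay": 0, "az": 0, "hand": 36},
    {"x": 1.3, "y": -1.7, "z": -1.0, "ax": 0, "ay": 0, "az": 0, "hand": 36},
    {"x": 1.9, "y": -2.4, "z": -1.0, "ax": 0, "ay": 0, "az": 0, "hand": 36},
    {"x": 2.3, "y": -3.0, "z": -0.8, "ax": 0, "ay": 0, "az": 0, "hand": 36},
    {"x": 2.5, "y": -3.16, "z": -0.4, "ax": 0, "ay": 0, "az": 0, "hand": 36},
  ],
)

```text
clock: 8.95
eef_pos: [459.8, -206.1, 82.8]
tcp_rot: [-3.141, 0.002, 2.839]
contact_force: [0.9, 0.3, -1.6]
opening: 0.507
grasp_force: 36.1
```

drive_tool(
  plan=[
    {"x": 0, "y": 0, "z": 0.5, "ax": 0, "ay": 0, "az": 0, "hand": 36},
    {"x": 0, "y": 0, "z": 0.8, "ax": 0, "ay": 0, "az": 0, "hand": 36},
    {"x": 0, "y": 0, "z": 0.8, "ax": 0, "ay": 0, "az": 0, "hand": 36},
    {"x": 0, "y": 0, "z": 0.8, "ax": 0, "ay": 0, "az": 0, "hand": 36},
  ],
)

```text
clock: 9.35
eef_pos: [461.4, -204.3, 41.9]
tcp_rot: [3.141, -0.0, 2.841]
contact_force: [0.3, -0.3, -0.6]
opening: 0.501
grasp_force: 36.0
```

```bash
python3 -c "
from h import *
shift(462,-205,16)
f=imaging.grab_frame('scene'); a=f[220:370,130:370]
cv2.imwrite('pics/y1.png',cv2.resize(a,(800,500),interpolation=2)[:,:,::-1])"
```

```text
clock 9.35 tcp [ 461.4 -204.3   41.9] [ 3.141 -0.     2.841] open 42.8 shift [-0.015 -0.009  0.517]
```

View pics/y1.png

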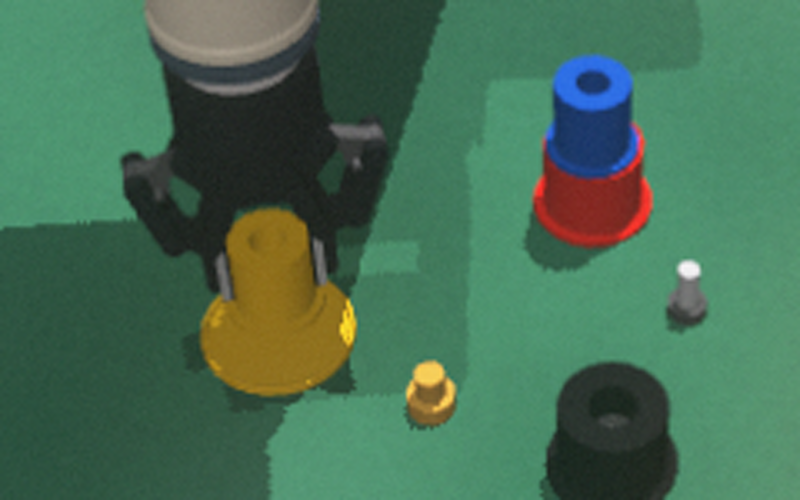

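drive_tool(
  plan=[
    {"x": 0, "y": 0, "z": 0.25, "ax": 0, "ay": 0, "az": 0, "hand": 36},
    {"x": 0, "y": 0, "z": 0.44, "ax": 0, "ay": 0, "az": 0, "hand": 36},
    {"x": 0, "y": 0, "z": 0.48, "ax": 0, "ay": 0, "az": 0, "hand": 36},
    {"x": 0, "y": 0, "z": 0.5, "ax": 0, "ay": 0, "az": 0, "hand": 36},
    {"x": 0, "y": 0, "z": 0.5, "ax": 0, "ay": 0, "az": 0, "hand": 36},
    {"x": 0, "y": 0, "z": 0.5, "ax": 0, "ay": 0, "az": 0, "hand": 36},
  ],
)

```text
clock: 10.0
eef_pos: [461.4, -204.5, 16.4]
tcp_rot: [-3.142, 0.0, 2.841]
contact_force: [0.6, 0.6, -1.9]
opening: 0.506
grasp_force: 36.1
```

```bash
python3 -c "
from h import *
print(ray('scene',313.5,341.1,50))"
```

```text
[628.47597146 -89.53266846  50.        ]
```

drive_tool(
  plan=[
    {"x": 0, "y": 0, "z": 0.02, "ax": 0, "ay": 0, "az": 0, "hand": 36},
    {"x": 0, "y": 0, "z": 0.03, "ax": 0, "ay": 0, "az": 0, "hand": 36},
    {"x": 0, "y": 0, "z": 0.03, "ax": 0, "ay": 0, "az": 0, "hand": 36},
  ],
)

```text
clock: 10.3
eef_pos: [461.4, -204.5, 16.0]
tcp_rot: [-3.142, 0.0, 2.841]
contact_force: [-5.2, 1.8, 17.5]
opening: 0.508
grasp_force: 37.9
```

Contact; release and retreat.

drive_tool(
  plan=[
    {"x": 0, "y": 0, "z": -0.02, "ax": 0, "ay": 0, "az": 0, "hand": 36},
    {"x": 0, "y": 0, "z": -0.02, "ax": 0, "ay": 0, "az": 0, "hand": 55},
    {"x": 0, "y": 0, "z": -0.02, "ax": 0, "ay": 0, "az": 0, "hand": 75},
    {"x": 0, "y": 0, "z": -0.02, "ax": 0, "ay": 0, "az": 0, "hand": 75},
    {"x": 0, "y": 0, "z": -0.02, "ax": 0, "ay": 0, "az": 0, "hand": 75},
    {"x": 0, "y": 0, "z": -0.6, "ax": 0, "ay": 0, "az": 0, "hand": 75},
    {"x": 0, "y": 0, "z": -1.3, "ax": 0, "ay": 0, "az": 0, "hand": 80},
    {"x": 0, "y": 0, "z": -1.8, "ax": 0, "ay": 0, "az": 0, "hand": 85},
  ],
)

```text
clock: 11.1
eef_pos: [461.6, -204.6, 106.4]
tcp_rot: [-3.141, 0.001, 2.841]
contact_force: [0.8, -0.1, -0.0]
opening: 0.994
grasp_force: 0.0
```

```bash
python3 -c "
from h import *
shift(628.5,-90,100);shift(628.5,-90,13)"
```

```text
clock 11.1 tcp [ 461.6 -204.6  106.4] [-3.141e+00  1.000e-03  2.841e+00] open 84.8 shift [-2.51   3.178  0.129]
clock 11.1 tcp [ 461.6 -204.6  106.4] [-3.141e+00  1.000e-03  2.841e+00] open 84.8 shift [-2.509  3.178  1.869]
```

drive_tool(
  plan=[
    {"x": -0.6, "y": 0.8, "z": 0, "ax": 0, "ay": 0, "az": 0, "hand": 85},
    {"x": -1.2, "y": 1.6, "z": 0, "ax": 0, "ay": 0, "az": 0, "hand": 85},
    {"x": -1.8, "y": 2.3, "z": 0, "ax": 0, "ay": 0, "az": 0, "hand": 85},
    {"x": -2.3, "y": 2.9, "z": 0, "ax": 0, "ay": 0, "az": 0, "hand": 85},
    {"x": -2.5, "y": 3.18, "z": 0, "ax": 0, "ay": 0, "az": 0, "hand": 85},
    {"x": -2.5, "y": 3.18, "z": 0, "ax": 0, "ay": 0, "az": 0, "hand": 85},
    {"x": -2.5, "y": 3.18, "z": 0, "ax": 0, "ay": 0, "az": 0, "hand": 85},
  ],
)

```text
clock: 11.8
eef_pos: [626.6, -89.8, 104.2]
tcp_rot: [-3.141, -0.002, 2.841]
contact_force: [0.4, -0.6, -0.1]
opening: 0.996
grasp_force: 0.0
```

```bash
python3 -c "
from h import *
shift(628.5,-90,13)
f=imaging.grab_frame('scene'); a=f[240:390,200:440]
cv2.imwrite('pics/b1.png',cv2.resize(a,(800,500),interpolation=2)[:,:,::-1])"
```

```text
clock 11.8 tcp [626.6 -89.8 104.2] [-3.141e+00 -2.000e-03  2.841e+00] open 85.1 shift [-0.041  0.009  1.825]
```

View pics/b1.png

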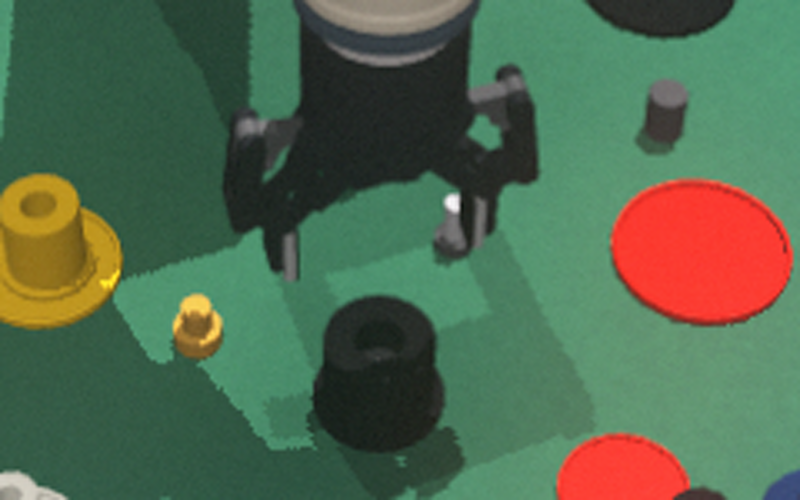

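drive_tool(
  plan=[
    {"x": -0.03, "y": 0, "z": 0.7, "ax": 0, "ay": 0, "az": 0, "hand": 85},
    {"x": -0.03, "y": 0, "z": 1.4, "ax": 0, "ay": 0, "az": 0, "hand": 85},
    {"x": -0.03, "y": 0, "z": 1.87, "ax": 0, "ay": 0, "az": 0, "hand": 85},
    {"x": -0.03, "y": 0, "z": 1.87, "ax": 0, "ay": 0, "az": 0, "hand": 85},
    {"x": -0.03, "y": 0, "z": 1.87, "ax": 0, "ay": 0, "az": 0, "hand": 50},
    {"x": -0.03, "y": 0, "z": 1.87, "ax": 0, "ay": 0, "az": 0, "hand": 50},
    {"x": -0.03, "y": 0, "z": 1.87, "ax": 0, "ay": 0, "az": 0, "hand": 50},
    {"x": -0.03, "y": 0, "z": 1.87, "ax": 0, "ay": 0, "az": 0, "hand": 50},
  ],
)

```text
clock: 12.65
eef_pos: [630.2, -90.6, 13.2]
tcp_rot: [3.142, 0.003, 2.841]
contact_force: [-1.7, -2.0, 7.3]
opening: 0.669
grasp_force: 38.4
```

```bash
python3 -c "
from h import *
shift(444,227.5,140);shift(444,227.5,50)"
```

```text
clock 12.65 tcp [630.2 -90.6  13.2] [3.142e+00 3.000e-03 2.841e+00] open 57.1 shift [ 5.435  4.972 -2.549]
clock 12.65 tcp [630.2 -90.6  13.2] [3.142e+00 3.000e-03 2.841e+00] open 57.1 shift [ 5.439  4.972 -0.749]
```

drive_tool(
  plan=[
    {"x": 0, "y": 0, "z": -0.3, "ax": 0, "ay": 0, "az": 0, "hand": 50},
    {"x": 0, "y": 0, "z": -1.0, "ax": 0, "ay": 0, "az": 0, "hand": 50},
    {"x": 0.2, "y": 0.2, "z": -1.8, "ax": 0, "ay": 0, "az": 0, "hand": 50},
    {"x": 0.7, "y": 0.65, "z": -2.2, "ax": 0, "ay": 0, "az": 0, "hand": 50},
    {"x": 1.3, "y": 1.2, "z": -2.2, "ax": 0, "ay": 0, "az": 0, "hand": 50},
    {"x": 1.9, "y": 1.75, "z": -2.2, "ax": 0, "ay": 0, "az": 0, "hand": 50},
    {"x": 2.5, "y": 2.3, "z": -2.2, "ax": 0, "ay": 0, "az": 0, "hand": 50},
    {"x": 3.1, "y": 2.85, "z": -2.2, "ax": 0, "ay": 0, "az": 0, "hand": 50},
  ],
  grip_force=45,
)

```text
clock: 13.45
eef_pos: [522.5, 93.3, 122.6]
tcp_rot: [3.141, 0.001, 2.841]
contact_force: [-0.2, 0.7, -2.9]
opening: 0.669
grasp_force: 48.9
```

drive_tool(
  plan=[
    {"x": 0.6, "y": 0.5, "z": 0, "ax": 0, "ay": 0, "az": 0, "hand": 50},
    {"x": 1.2, "y": 1.1, "z": 0, "ax": 0, "ay": 0, "az": 0, "hand": 50},
    {"x": 1.8, "y": 1.65, "z": 0, "ax": 0, "ay": 0, "az": 0, "hand": 50},
    {"x": 2.2, "y": 2.0, "z": 0.4, "ax": 0, "ay": 0, "az": 0, "hand": 50},
    {"x": 2.33, "y": 2.12, "z": 0.9, "ax": 0, "ay": 0, "az": 0, "hand": 50},
    {"x": 2.33, "y": 2.12, "z": 1.4, "ax": 0, "ay": 0, "az": 0, "hand": 50},
    {"x": 2.33, "y": 2.12, "z": 1.6, "ax": 0, "ay": 0, "az": 0, "hand": 50},
    {"x": 2.33, "y": 2.12, "z": 1.6, "ax": 0, "ay": 0, "az": 0, "hand": 50},
  ],
)

```text
clock: 14.25
eef_pos: [442.9, 227.4, 41.0]
tcp_rot: [-3.14, -0.001, 2.841]
contact_force: [0.7, -0.6, -2.5]
opening: 0.666
grasp_force: 49.0
```

```bash
python3 -c "
from h import *
shift(444,227.5,16)
f=imaging.grab_frame('scene'); a=f[150:300,280:520]
cv2.imwrite('pics/b2.png',cv2.resize(a,(800,500),interpolation=2)[:,:,::-1])"
```

```text
clock 14.25 tcp [442.9 227.4  41. ] [-3.140e+00 -1.000e-03  2.841e+00] open 56.9 shift [-0.022  0.01   0.499]
```

View pics/b2.png

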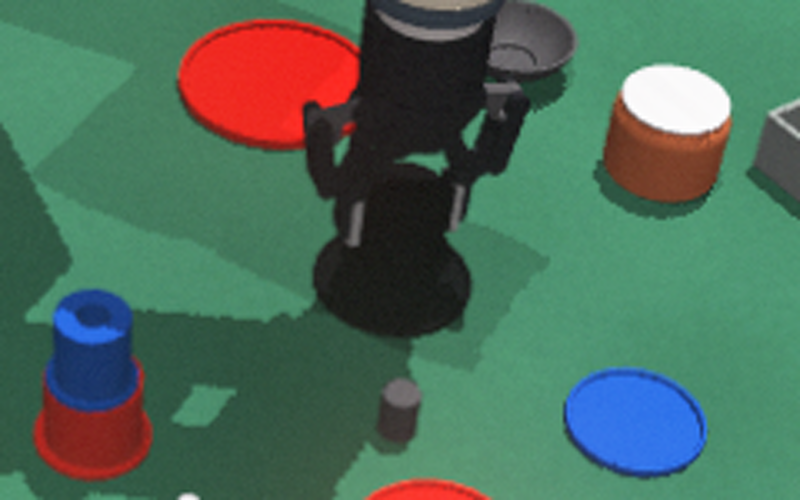

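drive_tool(
  plan=[
    {"x": 0, "y": 0, "z": 0.25, "ax": 0, "ay": 0, "az": 0, "hand": 50},
    {"x": 0, "y": 0, "z": 0.42, "ax": 0, "ay": 0, "az": 0, "hand": 50},
    {"x": 0, "y": 0, "z": 0.46, "ax": 0, "ay": 0, "az": 0, "hand": 50},
    {"x": 0, "y": 0, "z": 0.48, "ax": 0, "ay": 0, "az": 0, "hand": 50},
    {"x": 0, "y": 0, "z": 0.48, "ax": 0, "ay": 0, "az": 0, "hand": 50},
    {"x": 0, "y": 0, "z": 0.48, "ax": 0, "ay": 0, "az": 0, "hand": 50},
  ],
)

```text
clock: 14.9
eef_pos: [443.7, 227.8, 17.5]
tcp_rot: [3.141, 0.0, 2.841]
contact_force: [0.5, -0.3, -1.9]
opening: 0.668
grasp_force: 49.0
```

drive_tool(
  plan=[
    {"x": 0, "y": 0, "z": 0.02, "ax": 0, "ay": 0, "az": 0, "hand": 50},
    {"x": 0, "y": 0, "z": 0.03, "ax": 0, "ay": 0, "az": 0, "hand": 50},
    {"x": 0, "y": 0, "z": 0.03, "ax": 0, "ay": 0, "az": 0, "hand": 50},
  ],
)

```text
clock: 15.2
eef_pos: [443.7, 227.9, 16.3]
tcp_rot: [3.141, 0.0, 2.841]
contact_force: [-1.3, -0.8, 4.5]
opening: 0.669
grasp_force: 50.0
```

Touching. Release.

drive_tool(
  plan=[
    {"x": 0, "y": 0, "z": 0, "ax": 0, "ay": 0, "az": 0, "hand": 65},
    {"x": 0, "y": 0, "z": 0, "ax": 0, "ay": 0, "az": 0, "hand": 85},
    {"x": 0, "y": 0, "z": 0, "ax": 0, "ay": 0, "az": 0, "hand": 85},
    {"x": 0, "y": 0, "z": 0, "ax": 0, "ay": 0, "az": 0, "hand": 85},
    {"x": 0, "y": 0, "z": -0.6, "ax": 0, "ay": 0, "az": 0, "hand": 85},
    {"x": 0, "y": 0, "z": -1.4, "ax": 0, "ay": 0, "az": 0, "hand": 85},
    {"x": 0, "y": 0, "z": -2.2, "ax": 0, "ay": 0, "az": 0, "hand": 80},
    {"x": 0, "y": 0, "z": -2.7, "ax": 0, "ay": 0, "az": 0, "hand": 75},
  ],
  grip_force=35,
)

```text
clock: 16.0
eef_pos: [444.3, 228.1, 153.5]
tcp_rot: [3.14, 0.002, 2.841]
contact_force: [0.8, 0.7, -0.6]
opening: 0.878
grasp_force: 0.0
```

```bash
python3 -c "
from h import *
shift(462.8,-4.3,150);shift(462.8,-4.3,61)"
```

```text
clock 16.0 tcp [444.3 228.1 153.5] [3.140e+00 2.000e-03 2.841e+00] open 75.0 shift [-1.73  -4.33   0.066]
clock 16.0 tcp [444.3 228.1 153.5] [3.140e+00 2.000e-03 2.841e+00] open 75.0 shift [-1.727 -4.333  1.846]
```

drive_tool(
  plan=[
    {"x": -0.4, "y": -0.9, "z": 0, "ax": 0, "ay": 0, "az": 0, "hand": 75},
    {"x": -0.7, "y": -1.8, "z": 0, "ax": 0, "ay": 0, "az": 0, "hand": 75},
    {"x": -1.1, "y": -2.7, "z": 0, "ax": 0, "ay": 0, "az": 0, "hand": 75},
    {"x": -1.4, "y": -3.6, "z": 0, "ax": 0, "ay": 0, "az": 0, "hand": 75},
    {"x": -1.72, "y": -4.33, "z": 0, "ax": 0, "ay": 0, "az": 0, "hand": 75},
    {"x": -1.72, "y": -4.33, "z": 0, "ax": 0, "ay": 0, "az": 0, "hand": 75},
    {"x": -1.72, "y": -4.33, "z": 0, "ax": 0, "ay": 0, "az": 0, "hand": 75},
  ],
)

```text
clock: 16.7
eef_pos: [461.4, -5.2, 150.8]
tcp_rot: [3.141, -0.0, 2.838]
contact_force: [-0.4, 0.7, 1.0]
opening: 0.88
grasp_force: 0.0
```

```bash
python3 -c "
from h import *
shift(462.8,-4.3,61)
f=imaging.grab_frame('scene'); a=f[170:320,230:470]
cv2.imwrite('pics/bl1.png',cv2.resize(a,(800,500),interpolation=2)[:,:,::-1])"
```

```text
clock 16.7 tcp [461.4  -5.2 150.8] [ 3.141 -0.     2.838] open 75.2 shift [-0.021  0.026  1.796]
```

View pics/bl1.png

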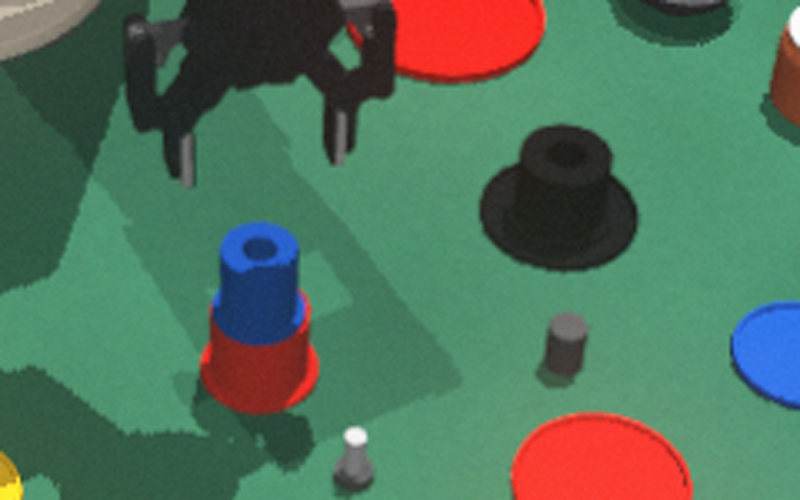

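drive_tool(
  plan=[
    {"x": -0.02, "y": 0.01, "z": 0.7, "ax": 0, "ay": 0, "az": 0, "hand": 75},
    {"x": -0.02, "y": 0.01, "z": 1.3, "ax": 0, "ay": 0, "az": 0, "hand": 75},
    {"x": -0.02, "y": 0.01, "z": 1.8, "ax": 0, "ay": 0, "az": 0, "hand": 75},
    {"x": -0.02, "y": 0.01, "z": 1.8, "ax": 0, "ay": 0, "az": 0, "hand": 75},
    {"x": -0.02, "y": 0.01, "z": 1.8, "ax": 0, "ay": 0, "az": 0, "hand": 36},
    {"x": -0.02, "y": 0.01, "z": 1.8, "ax": 0, "ay": 0, "az": 0, "hand": 36},
    {"x": -0.02, "y": 0.01, "z": 1.8, "ax": 0, "ay": 0, "az": 0, "hand": 36},
    {"x": -0.02, "y": 0.01, "z": 1.8, "ax": 0, "ay": 0, "az": 0, "hand": 36},
  ],
)

```text
clock: 17.55
eef_pos: [463.7, -4.0, 62.2]
tcp_rot: [3.141, 0.002, 2.841]
contact_force: [-1.1, 2.4, 7.9]
opening: 0.507
grasp_force: 36.1
```

drive_tool(
  plan=[
    {"x": 0, "y": 0, "z": 0, "ax": 0, "ay": 0, "az": 0, "hand": 36},
    {"x": 0, "y": 0, "z": 0, "ax": 0, "ay": 0, "az": 0, "hand": 36},
  ],
)

```text
clock: 17.75
eef_pos: [463.7, -4.0, 62.2]
tcp_rot: [3.14, 0.002, 2.841]
contact_force: [-1.9, 2.8, 7.6]
opening: 0.507
grasp_force: 36.1
```

```bash
python3 -c "
from h import *
shift(618,282,110);shift(618,282,46)"
```

```text
clock 17.75 tcp [463.7  -4.   62.2] [3.140e+00 2.000e-03 2.841e+00] open 43.3 shift [-1.253  6.38  -0.945]
clock 17.75 tcp [463.7  -4.   62.2] [3.140e+00 2.000e-03 2.841e+00] open 43.3 shift [-1.25   6.378  0.335]
```

drive_tool(
  plan=[
    {"x": 0, "y": 0, "z": -0.2, "ax": 0, "ay": 0, "az": 0, "hand": 36},
    {"x": 0, "y": 0, "z": -0.7, "ax": 0, "ay": 0, "az": 0, "hand": 36},
    {"x": -0.1, "y": 0.4, "z": -1.2, "ax": 0, "ay": 0, "az": 0, "hand": 36},
    {"x": -0.2, "y": 1.1, "z": -1.2, "ax": 0, "ay": 0, "az": 0, "hand": 36},
    {"x": -0.4, "y": 1.9, "z": -1.2, "ax": 0, "ay": 0, "az": 0, "hand": 36},
    {"x": -0.5, "y": 2.7, "z": -1.2, "ax": 0, "ay": 0, "az": 0, "hand": 36},
    {"x": -0.7, "y": 3.5, "z": -1.2, "ax": 0, "ay": 0, "az": 0, "hand": 36},
    {"x": -0.85, "y": 4.3, "z": -1.2, "ax": 0, "ay": 0, "az": 0, "hand": 36},
  ],
)

```text
clock: 18.55
eef_pos: [567.8, 189.9, 122.0]
tcp_rot: [3.141, 0.001, 2.841]
contact_force: [-0.3, -0.1, -0.7]
opening: 0.502
grasp_force: 36.0
```

drive_tool(
  plan=[
    {"x": -0.15, "y": 0.8, "z": 0, "ax": 0, "ay": 0, "az": 0, "hand": 36},
    {"x": -0.3, "y": 1.6, "z": 0, "ax": 0, "ay": 0, "az": 0, "hand": 36},
    {"x": -0.4, "y": 2.08, "z": 0.4, "ax": 0, "ay": 0, "az": 0, "hand": 36},
    {"x": -0.4, "y": 2.08, "z": 0.9, "ax": 0, "ay": 0, "az": 0, "hand": 36},
    {"x": -0.4, "y": 2.08, "z": 1.4, "ax": 0, "ay": 0, "az": 0, "hand": 36},
    {"x": -0.4, "y": 2.08, "z": 1.6, "ax": 0, "ay": 0, "az": 0, "hand": 36},
    {"x": -0.4, "y": 2.08, "z": 1.6, "ax": 0, "ay": 0, "az": 0, "hand": 36},
    {"x": -0.4, "y": 2.08, "z": 1.6, "ax": 0, "ay": 0, "az": 0, "hand": 36},
  ],
)

```text
clock: 19.35
eef_pos: [617.4, 281.9, 42.1]
tcp_rot: [3.141, 0.001, 2.841]
contact_force: [0.1, 0.4, -0.2]
opening: 0.507
grasp_force: 36.1
```

```bash
python3 -c "
from h import *
shift(618,282,16)
f=imaging.grab_frame('scene'); a=f[190:340,280:520]
cv2.imwrite('pics/bl2.png',cv2.resize(a,(800,500),interpolation=2)[:,:,::-1])"
```

```text
clock 19.35 tcp [617.4 281.9  42.1] [3.141e+00 1.000e-03 2.841e+00] open 43.3 shift [-0.01   0.006  0.522]
```

View pics/bl2.png

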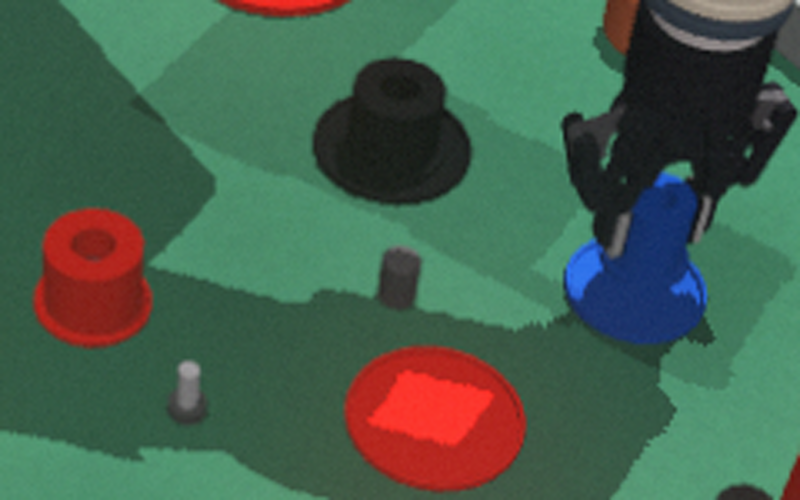

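drive_tool(
  plan=[
    {"x": 0, "y": 0, "z": 0.25, "ax": 0, "ay": 0, "az": 0, "hand": 36},
    {"x": 0, "y": 0, "z": 0.44, "ax": 0, "ay": 0, "az": 0, "hand": 36},
    {"x": 0, "y": 0, "z": 0.48, "ax": 0, "ay": 0, "az": 0, "hand": 36},
    {"x": 0, "y": 0, "z": 0.5, "ax": 0, "ay": 0, "az": 0, "hand": 36},
    {"x": 0, "y": 0, "z": 0.5, "ax": 0, "ay": 0, "az": 0, "hand": 36},
    {"x": 0, "y": 0, "z": 0.5, "ax": 0, "ay": 0, "az": 0, "hand": 36},
  ],
)

```text
clock: 20.0
eef_pos: [617.1, 281.9, 15.9]
tcp_rot: [3.141, 0.0, 2.841]
contact_force: [0.2, 0.2, -1.6]
opening: 0.503
grasp_force: 36.2
```

```bash
python3 -c "
from h import *
print(ray('scene',307.5,262.5,50))"
```

```text
[461.83442243  -3.90244436  50.        ]
```

drive_tool(
  plan=[
    {"x": 0, "y": 0, "z": 0.02, "ax": 0, "ay": 0, "az": 0, "hand": 36},
    {"x": 0, "y": 0, "z": 0.03, "ax": 0, "ay": 0, "az": 0, "hand": 36},
    {"x": 0, "y": 0, "z": 0.03, "ax": 0, "ay": 0, "az": 0, "hand": 36},
  ],
)

```text
clock: 20.3
eef_pos: [617.2, 282.0, 15.3]
tcp_rot: [3.141, 0.001, 2.841]
contact_force: [-3.3, -1.5, 6.3]
opening: 0.501
grasp_force: 36.9
```

drive_tool(
  plan=[
    {"x": 0, "y": 0, "z": 0, "ax": 0, "ay": 0, "az": 0, "hand": 55},
    {"x": 0, "y": 0, "z": 0, "ax": 0, "ay": 0, "az": 0, "hand": 75},
    {"x": 0, "y": 0, "z": 0, "ax": 0, "ay": 0, "az": 0, "hand": 75},
    {"x": 0, "y": 0, "z": 0, "ax": 0, "ay": 0, "az": 0, "hand": 75},
    {"x": 0, "y": 0, "z": -0.6, "ax": 0, "ay": 0, "az": 0, "hand": 75},
    {"x": 0, "y": 0, "z": -1.4, "ax": 0, "ay": 0, "az": 0, "hand": 85},
    {"x": 0, "y": 0, "z": -1.9, "ax": 0, "ay": 0, "az": 0, "hand": 85},
    {"x": 0, "y": 0, "z": -1.9, "ax": 0, "ay": 0, "az": 0, "hand": 85},
  ],
)

```text
clock: 21.1
eef_pos: [619.3, 282.9, 113.7]
tcp_rot: [3.137, 0.005, 2.841]
contact_force: [-0.5, -0.1, 0.3]
opening: 0.995
grasp_force: 0.0
```

```bash
python3 -c "
from h import *
shift(462,-4,105)"
```

```text
clock 21.1 tcp [619.3 282.9 113.7] [3.137 0.005 2.841] open 85.0 shift [ 1.305 -6.414  0.137]
```

drive_tool(
  plan=[
    {"x": 0.2, "y": -0.9, "z": 0, "ax": 0, "ay": 0, "az": 0, "hand": 85},
    {"x": 0.4, "y": -1.8, "z": 0, "ax": 0, "ay": 0, "az": 0, "hand": 85},
    {"x": 0.55, "y": -2.7, "z": 0, "ax": 0, "ay": 0, "az": 0, "hand": 85},
    {"x": 0.7, "y": -3.6, "z": 0, "ax": 0, "ay": 0, "az": 0, "hand": 85},
    {"x": 0.9, "y": -4.5, "z": 0, "ax": 0, "ay": 0, "az": 0, "hand": 85},
    {"x": 1.1, "y": -5.4, "z": 0, "ax": 0, "ay": 0, "az": 0, "hand": 85},
    {"x": 1.28, "y": -6.2, "z": 0, "ax": 0, "ay": 0, "az": 0, "hand": 85},
    {"x": 1.28, "y": -6.38, "z": 0, "ax": 0, "ay": 0, "az": 0, "hand": 85},
  ],
)

```text
clock: 21.9
eef_pos: [457.6, -6.3, 108.3]
tcp_rot: [-3.14, -0.003, 2.839]
contact_force: [-0.1, 0.9, 1.1]
opening: 0.994
grasp_force: 0.0
```

drive_tool(
  plan=[
    {"x": 0, "y": 0, "z": 0, "ax": 0, "ay": 0, "az": 0, "hand": 85},
    {"x": 0, "y": 0, "z": 0, "ax": 0, "ay": 0, "az": 0, "hand": 85},
  ],
)

```text
clock: 22.1
eef_pos: [462.0, -3.5, 109.3]
tcp_rot: [3.141, 0.001, 2.84]
contact_force: [0.4, 0.6, -1.0]
opening: 0.994
grasp_force: 0.0
```

```bash
python3 -c "
from h import *
shift(462,-4,11)
f=imaging.grab_frame('scene'); P=[(round(cv2.moments(c)['m10']/cv2.moments(c)['m00']),round(cv2.moments(c)['m01']/cv2.moments(c)['m00']),cv2.contourArea(c)) for c in blobs(f,'blue')]; print(P)"
```

```text
clock 22.1 tcp [462.   -3.5 109.3] [3.141e+00 1.000e-03 2.840e+00] open 84.9 shift [-0.002 -0.011  1.965]
[(260, 461, 3739.5), (460, 403, 155.0), (16, 436, 2772.0), (471, 273, 1299.0), (386, 27, 654.5), (349, 12, 205.5)]
```

drive_tool(
  plan=[
    {"x": 0, "y": 0, "z": 0.7, "ax": 0, "ay": 0, "az": 0, "hand": 85},
    {"x": 0, "y": 0, "z": 1.4, "ax": 0, "ay": 0, "az": 0, "hand": 85},
    {"x": 0, "y": 0, "z": 1.95, "ax": 0, "ay": 0, "az": 0, "hand": 85},
    {"x": 0, "y": 0, "z": 1.95, "ax": 0, "ay": 0, "az": 0, "hand": 85},
    {"x": 0, "y": 0, "z": 1.95, "ax": 0, "ay": 0, "az": 0, "hand": 50},
    {"x": 0, "y": 0, "z": 1.95, "ax": 0, "ay": 0, "az": 0, "hand": 50},
    {"x": 0, "y": 0, "z": 1.95, "ax": 0, "ay": 0, "az": 0, "hand": 50},
    {"x": 0, "y": 0, "z": 1.95, "ax": 0, "ay": 0, "az": 0, "hand": 50},
  ],
  grip_force=45,
)

```text
clock: 22.95
eef_pos: [462.4, -3.7, 13.3]
tcp_rot: [3.141, 0.003, 2.841]
contact_force: [-1.4, 3.6, 8.7]
opening: 0.664
grasp_force: 48.8
```

```bash
python3 -c "
from h import *
shift(637,116.5,41)"
```

```text
clock 22.95 tcp [462.4  -3.7  13.3] [3.141e+00 3.000e-03 2.841e+00] open 56.7 shift [-2.624  3.33  -0.545]
```

drive_tool(
  plan=[
    {"x": 0, "y": 0, "z": -0.3, "ax": 0, "ay": 0, "az": 0, "hand": 50},
    {"x": 0, "y": 0, "z": -1.0, "ax": 0, "ay": 0, "az": 0, "hand": 50},
    {"x": -0.2, "y": 0.2, "z": -1.6, "ax": 0, "ay": 0, "az": 0, "hand": 50},
    {"x": -0.7, "y": 0.85, "z": -1.6, "ax": 0, "ay": 0, "az": 0, "hand": 50},
    {"x": -1.2, "y": 1.5, "z": -1.6, "ax": 0, "ay": 0, "az": 0, "hand": 50},
    {"x": -1.75, "y": 2.2, "z": -1.6, "ax": 0, "ay": 0, "az": 0, "hand": 50},
    {"x": -2.3, "y": 2.9, "z": -1.6, "ax": 0, "ay": 0, "az": 0, "hand": 50},
    {"x": -2.62, "y": 3.33, "z": -1.4, "ax": 0, "ay": 0, "az": 0, "hand": 50},
  ],
)

```text
clock: 23.75
eef_pos: [639.6, 118.4, 84.0]
tcp_rot: [3.139, 0.005, 2.841]
contact_force: [1.7, 1.2, -1.9]
opening: 0.667
grasp_force: 49.0
```

drive_tool(
  plan=[
    {"x": 0, "y": 0, "z": 0.5, "ax": 0, "ay": 0, "az": 0, "hand": 50},
    {"x": 0, "y": 0, "z": 0.8, "ax": 0, "ay": 0, "az": 0, "hand": 50},
    {"x": 0, "y": 0, "z": 0.8, "ax": 0, "ay": 0, "az": 0, "hand": 50},
    {"x": 0, "y": 0, "z": 0.8, "ax": 0, "ay": 0, "az": 0, "hand": 50},
  ],
)

```text
clock: 24.15
eef_pos: [635.0, 115.8, 42.0]
tcp_rot: [-3.141, -0.001, 2.84]
contact_force: [0.5, -0.0, -1.3]
opening: 0.668
grasp_force: 49.0
```

```bash
python3 -c "
from h import *
shift(637,116.5,16)
f=imaging.grab_frame('scene'); a=f[220:370,290:530]
cv2.imwrite('pics/r1.png',cv2.resize(a,(800,500),interpolation=2)[:,:,::-1])"
```

```text
clock 24.15 tcp [635.  115.8  42. ] [-3.141e+00 -1.000e-03  2.840e+00] open 57.1 shift [-0.035  0.025  0.52 ]
```

View pics/r1.png

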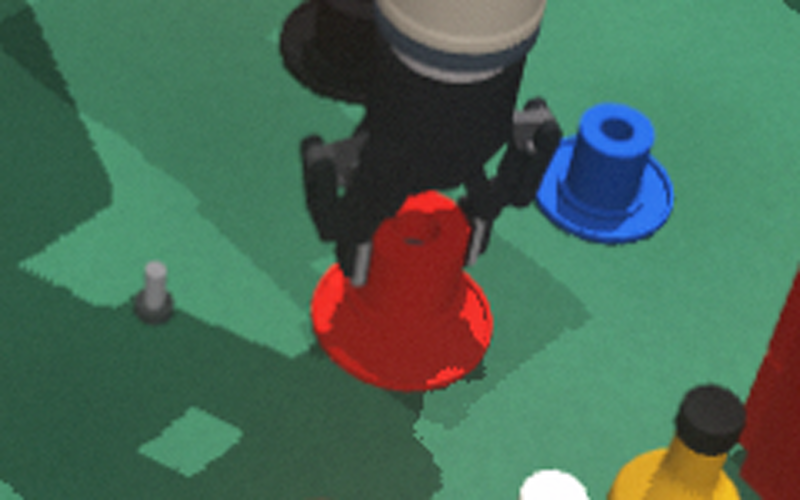

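drive_tool(
  plan=[
    {"x": 0, "y": 0, "z": 0.25, "ax": 0, "ay": 0, "az": 0, "hand": 50},
    {"x": 0, "y": 0, "z": 0.44, "ax": 0, "ay": 0, "az": 0, "hand": 50},
    {"x": 0, "y": 0, "z": 0.48, "ax": 0, "ay": 0, "az": 0, "hand": 50},
    {"x": 0, "y": 0, "z": 0.5, "ax": 0, "ay": 0, "az": 0, "hand": 50},
    {"x": 0, "y": 0, "z": 0.5, "ax": 0, "ay": 0, "az": 0, "hand": 50},
    {"x": 0, "y": 0, "z": 0.5, "ax": 0, "ay": 0, "az": 0, "hand": 50},
  ],
)

```text
clock: 24.8
eef_pos: [636.0, 116.4, 17.1]
tcp_rot: [3.141, 0.001, 2.841]
contact_force: [0.2, -1.0, -2.1]
opening: 0.67
grasp_force: 49.1
```

drive_tool(
  plan=[
    {"x": 0, "y": 0, "z": 0.02, "ax": 0, "ay": 0, "az": 0, "hand": 50},
    {"x": 0, "y": 0, "z": 0.02, "ax": 0, "ay": 0, "az": 0, "hand": 50},
  ],
)

```text
clock: 25.0
eef_pos: [636.1, 116.4, 16.4]
tcp_rot: [3.141, 0.001, 2.841]
contact_force: [-0.4, -0.2, 1.3]
opening: 0.668
grasp_force: 49.3
```

Just touching; release and go well up.

drive_tool(
  plan=[
    {"x": 0, "y": 0, "z": 0, "ax": 0, "ay": 0, "az": 0, "hand": 65},
    {"x": 0, "y": 0, "z": 0, "ax": 0, "ay": 0, "az": 0, "hand": 85},
    {"x": 0, "y": 0, "z": 0, "ax": 0, "ay": 0, "az": 0, "hand": 85},
    {"x": 0, "y": 0, "z": 0, "ax": 0, "ay": 0, "az": 0, "hand": 85},
    {"x": 0, "y": 0, "z": -0.6, "ax": 0, "ay": 0, "az": 0, "hand": 85},
    {"x": 0, "y": 0, "z": -1.4, "ax": 0, "ay": 0, "az": 0, "hand": 85},
    {"x": 0, "y": 0, "z": -2.2, "ax": 0, "ay": 0, "az": 0, "hand": 85},
    {"x": 0, "y": 0, "z": -3, "ax": 0, "ay": 0, "az": 0, "hand": 85},
  ],
)

```text
clock: 25.8
eef_pos: [635.4, 116.3, 167.3]
tcp_rot: [-3.141, -0.0, 2.841]
contact_force: [1.2, 0.2, 0.7]
opening: 1.001
grasp_force: 0.0
```

drive_tool(
  plan=[
    {"x": 1, "y": 0, "z": -1, "ax": 0, "ay": 0, "az": 0, "hand": 85},
    {"x": 2, "y": 0, "z": -1, "ax": 0, "ay": 0, "az": 0, "hand": 85},
    {"x": 3, "y": 0, "z": -1, "ax": 0, "ay": 0, "az": 0, "hand": 85},
    {"x": 4, "y": 0, "z": -1, "ax": 0, "ay": 0, "az": 0, "hand": 85},
    {"x": 4, "y": 0, "z": -1, "ax": 0, "ay": 0, "az": 0, "hand": 85},
    {"x": 4, "y": 0, "z": -1, "ax": 0, "ay": 0, "az": 0, "hand": 85},
    {"x": 4, "y": 0, "z": -1, "ax": 0, "ay": 0, "az": 0, "hand": 85},
    {"x": 4, "y": 0, "z": -1, "ax": 0, "ay": 0, "az": 0, "hand": 85},
  ],
)

```text
clock: 26.6
eef_pos: [446.1, 175.5, 215.9]
tcp_rot: [3.141, 0.001, 2.84]
contact_force: [-0.2, 0.8, -0.2]
opening: 0.991
grasp_force: 0.0
```

```bash
python3 -c "
from h import *
f=imaging.grab_frame('scene'); cv2.imwrite('pics/end.png',cv2.resize(f[150:450,130:530],(800,600),interpolation=2)[:,:,::-1])"
```

```text
(no output)
```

View pics/end.png

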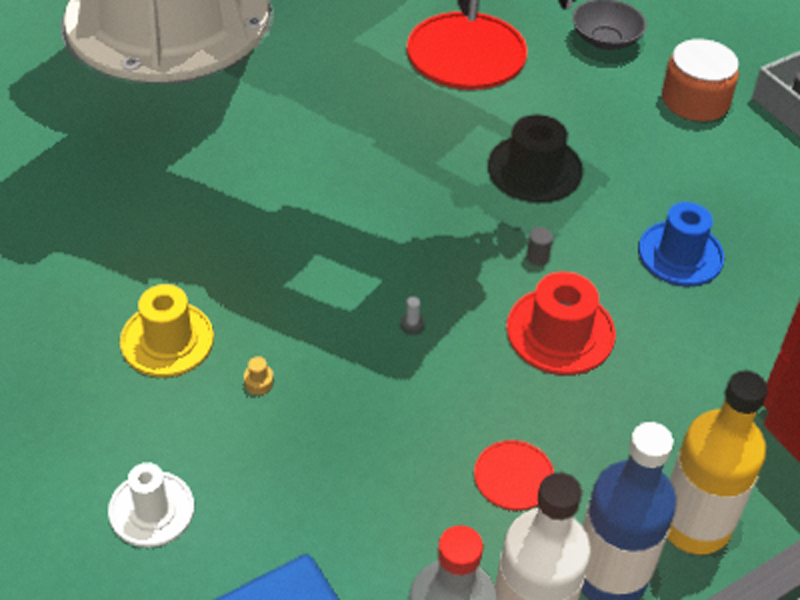

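All five stand flat in their own dishes: white (150,505), yellow (165,325), red (563,318), blue (683,245), black (537,158); the gripper is clear.

```bash
python3 -c "
from rig import r
print(r.sign_off())"
```

```text
the job is handed in; nothing more can be done
None
```

The job is handed in: all five bushings stand flange down in the dishes of their own colours (red in the middle-sized one), none was knocked over, and all are released, at about 27 s on the robot's clock.

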